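Third hand at the probe station: hold a bracket against the sprung stop

ROBOT

A 6-joint arm with a two-finger parallel gripper is mounted at the origin on the work surface. World frame = base frame: x ahead of the robot, y to its left, z up, the work surface at z = 0. Lengths are in m, angles in rad, forces in N, time in s.
With the tool pointing down it reaches from about 0.375 to 0.9 m from the base axis. Payload 3.1 kg.
Tool frame: the origin (TCP) lies midway between the tips of the shut fingers; the grasp point (between the pads) lies 19 mm behind it; x points along the fingers, z is the direction in which the jaws open and shut, and the axes are right-handed (so a half turn about x gives the same grasp; the last joint's range is limited). The gripper opens to 87 mm and grips with 3 to 60 N. Pads are 19 mm wide; open, the fingers measure 117 mm over their backs; the gripper's body (75 mm by 190 mm) begins 51 mm behind the grasp point.
Start: joints at [-1.288, 0.527, 1.433, -0, 1.181, -0.178], TCP at [0.278, -0.56, 0.223] pointing down, gripper open.
Joint ranges: [-3.08, 3.08], [-0.75, 2.2], [0.22, 2.44], [-1.43, 4.57], [0, 2.65], [-2.85, 2.85]. Speed limits (rad/s): [2.79, 2.79, 3.14, 3.14, 3.14, 3.14].

INTERFACE

Orientations are given as a unit quaternion [x, y, z, w].
In Python, from rig import observe, read_camera, camera_info, job_done gives the robot as it stands.
- The arm moves only by the tool carry_out, never from a script. Its argument "rows" is one flat list of numbers, 4 for each row, row after row: the shift along the world's x, y, z in m, then the turn about the world's z in rad. A call has 1 to 12 rows; each row is the pose to reach, as a shift and turn from the pose measured when the call began; what a row does not reach only later rows make up. A row lasts 1/10 s, in which the tool goes at most 50 mm and 8.59 degrees, less where a joint would pass 70% of its speed; a pose out of reach is approached as far as the arm can. A call with a gripper value outside its range is refused whole. "hand" is the finger opening in m, from 0 to 0.087, set as the call begins (left out, the last holds). The fingers move at their own pace and stop on an object; the grip force is fixed at half the most. Time passes only in rows, so rows that repeat a pose let the fingers close. It gives the time, the measured TCP pose, the force and the opening at its end, in the units of the state.
- observe(): the state, without advancing time (a new reading comes with each control period).
- read_camera(name): name is "scene" or "top" or "wrist"; returns the picture (400x640x3 uint8, red, green, blue); there is no depth.
- camera_info(name): a dict with "K" (3x3 intrinsics, pixels), "D" ([k1, k2, p1, p2, k3] as OpenCV has them; the pictures are not rectified), "R" (3x3) and "t" (3): a world point X has camera coordinates R X + t. Camera axes: x right, y down, z forward; pixel columns grow to the right and rows downward; lengths in m; the calibration is good to about 2 mm. A picture is of the moment at which its call begins: read the wrist's pose just before it. camera_info takes no time and is no camera call; for the wrist camera it gives the pose at the moment of the call.
- job_done(): hands the job in, once; it reports no verdict.
The state is a dict: "time": time; "joint_pos": joint angles; "qd": joint speeds; "joint_efforts": joint torques, N m; "tcp_pos": TCP position; "tool_rot": TCP orientation; "force": force on the tool from outside, world axes, zero at the start; "ft_torque": the same for the moment, N m; "width": finger opening in m.
Only numpy, scipy, OpenCV 4.12 (cv2) and the standard library are available. Lean on these libraries where they do the work, as an engineer would, in place of code of your own. Each camera call takes 0.05 s, during which the arm holds its last target. There are 200 camera calls.

TASK

On the probe-station stage, swing the raised stop bar down until it rests in its catch. Then slide the aluminium bracket, lying flat on the stage with its foot's front edge square to the stop and centred on it, against the brass sprung pad and press with about 10 newtons, so that a technician can screw it down. Keep that push steady for at least three seconds and finish while still holding it there, without letting go; do not shift the thumbscrews and the lens that stand on the stage.

Things in the scene. Friction and masses are not known exactly. Their poses are not given: they have to be found in the camera images.
- stage: Fixed black steel stage, a stack of plates; the top one is 260 (x) x 300 (y) mm, its flat upper face 60 mm above the origin (centre of the underside, on the table). x is the push direction, away from the robot, within 20 degrees of world x; y runs along the stop bar; z up. Two micrometers stick out 56 mm at its -x side, below the upper face. Tapped holes at x 14, y -31 and 31 mm.
- stop_bar (a joint): Angle of the hinged stop bar (rad): 0 = level, resting in its catch; grows as the free end swings up in the stage's y-z plane; starts at 0.45 to 1.0. Aluminium bar 12 mm wide (x), 16 mm tall, running from the hinge to the stage's -y. Stiff hinge (0.32 N m), stays where left; a few newtons push it down. When down: top 36 mm above the upper face, front face at stage x = 49 mm.
- bar_hinge (a point): Point on the stop bar's hinge axis, middle of the bar: stage x = 55, y = 95, 88 mm above the table. Axes as the stage's. The steel hinge clevis around it is 32 (x) x 22 (y) mm and 44 mm tall above the upper face.
- bar_tab (a point): Centre of the top of the flat tab at the stop bar's free end, where it can be pushed down or pinched: tab 22 (x) x 26 (along the bar) x 8 mm thick, its centre 213 mm from the hinge axis and its top 8 mm above the bar's centre line.
- stop_pad (a joint): How far the sprung brass pad is pushed back towards the bar (m): 0 free, 0.012 at its end stop. Linear spring of 1.5 N per mm without preload (10 N gives 6.7 mm).
- pad_face (a point): Centre of the pad's front face. The brass pad is 50 mm wide (y) x 24 mm tall x 8 mm thick, in front of (-x) the middle of the bar. With the bar down and the pad free this point is at stage x = 27, y = 0 mm, 15 mm above the stage's upper face, the pad reaching from 3 to 27 mm above it. It looks to the stage's -x.
- bracket: Loose aluminium bracket, 0.2 to 0.45 kg, lying on the stage before the bar, turned up to 20 degrees; slides with about 1 to 5 N of friction. Origin: centre of its underside. Foot 70 (x) x 80 (y) x 14 mm with two slots; its front edge, x = +35 mm, meets the pad. Upright web to grasp: 14 mm thick in x (centred at x = -12), 44 mm wide in y, from 14 to 54 mm above the underside.
- catch (a point): Middle of the catch, where the bar's centre line comes to rest: a steel fork on the stage at x = 55, y = -85 mm, 28 mm above the upper face; 18 mm gap, 32 mm wide over all in x, 14 mm in y, 36 mm tall. (Beyond the stage, left and right, stand fixed steel platens 75 mm high.)
- thumbscrew_a: Bystander: steel thumbscrew, 18 mm wide, 28 mm tall, standing head down near the stage's front left corner. Origin: underside.
- thumbscrew_b: Bystander: the same thumbscrew near the stage's right edge.
- lens_a: Bystander: microscope objective, 28 mm wide, 40 mm tall, standing on the stage beyond the bar.
There are look-alikes about, which are no part of the job. What is shaped like the bracket but turquoise is not meant.

How it is judged:
On the way, in this order (a step that is already met when the one before it is completed fails the run):
1. the stop bar is down in its catch (value of joint stop_bar below 0.05 rad), for 0.2 s.
2. the bracket is pressed flat, square and centred against the pad with 6 to 14 N for 2 s (value of joint stop_bar below 0.05 rad and contact force between bracket and stop_pad between 6 and 14 N and y of bracket in the frame of stage between -0.008 and 0.008 m and angle between the x axis of bracket and the x axis of stage, either way round below 0.09 rad and x of bracket in the frame of stage above -0.02 m and angle between bracket's own z axis and vertical below 0.06 rad and z of bracket in the frame of stage between 0.056 and 0.065 m and contact force between the fingers and bracket above 1 N), for 2 s.
At the end, for the whole second after the job is handed in: The bar is down (within 0.05 rad); the bracket, held by the fingers, lies flat on the stage (tilt below 0.06 rad, within 5 mm), centred on the pad within 8 mm, square within 0.09 rad, still, and presses on the pad with 6 to 14 N, all through the last second (all of step 2 and linear speed of bracket below 0.01 m/s); the arm keeps its last pose, push and grip.
It fails at once if a thumbscrew or the lens on the stage is shifted by more than 30 mm (distance of any of thumbscrew_a, thumbscrew_b, lens_a from where it was at the start of the episode above 0.03 m).
It also fails if it takes over 58 s, if anything falls off the work surface, if the arm or the gripper's body presses on something with over 40 N, if the wrist force passes 120 N, or if a joint passes its speed limit or range.

## Working session

There is one attempt and no reset: what is moved stays moved. The work goes in short steps, Python scripts to look and compute and a tool call to move; the robot and the scene stay as the last step left them, time stands still between calls to the robot, and variables do not carry over. Pictures are saved under pics/ and viewed, about 8 in all and at most 12, crops included, and the job is handed in when it is done.

Besides the shell and the picture viewer there is one more tool, called after ">>>" as name(argument=value, ...), one argument or row to a line, values as JSON. carry_out: Moves the arm, as the interface text tells. Its arguments: {"type":"object","properties":{"rows":{"type":"array"},"hand":{"type":"number"}},"required":["rows"]}

```bash
mkdir -p pics; ls; cat > h.py <<'E'
import numpy as np, cv2, json
from rig import observe, read_camera, camera_info, job_done
def shot(n,f):
    im=read_camera(n); cv2.imwrite('pics/'+f,im[:,:,::-1]); return im
def ray(ci,uv):
    K=np.array(ci['K']);D=np.array(ci['D']);R=np.array(ci['R']);t=np.array(ci['t'])
    p=cv2.undistortPoints(np.array(uv,float).reshape(-1,1,2),K,D).reshape(-1,2)
    d=np.c_[p,np.ones(len(p))]@R
    return -R.T@t,d
def onz(ci,uv,z):
    c,d=ray(ci,uv); return c+d*((z-c[2])/d[:,2])[:,None]
def proj(ci,X):
    return cv2.projectPoints(np.array(X,float).reshape(-1,3),cv2.Rodrigues(np.array(ci['R']))[0],np.array(ci['t']),np.array(ci['K']),np.array(ci['D']))[0].reshape(-1,2)
E
python3 - <<'E'
from h import *
o=observe();print(o)
a=shot('scene','s0.png');b=shot('top','t0.png')
for n in('scene','top'):
    c=camera_info(n);R=np.array(c['R']);print(n,-R.T@np.array(c['t']),R[2])
E
```

```text
pics
{'time': 0.0, 'joint_pos': array([-1.28849149e+00,  5.28454281e-01,  1.43390265e+00,  1.36968870e-05,
        1.18140575e+00, -1.78524704e-01]), 'qd': array([-5.70366915e-04, -1.49868106e-03, -3.39876334e-04,  1.04853817e-05,
       -7.03637157e-05,  9.61636016e-04]), 'joint_efforts': array([ 6.73488812e-04, -4.40041709e+01, -1.76592332e+01,  6.32289425e-02,
        5.83262590e-02, -1.70189892e-04]), 'tcp_pos': array([ 0.27773991, -0.55907661,  0.22157884]), 'tool_rot': array([ 0.37311351,  0.60154215, -0.37207958,  0.60040831]), 'force': array([-0.35229652, -0.19547519,  0.31467761]), 'ft_torque': array([0.00068378, 0.06584319, 0.03419698]), 'width': 0.08668454178615308}
scene [ 0.91557692 -0.52672674  0.6307554 ] [-0.43197637  0.63860197 -0.63685472]
top [0.43475784 0.00547236 0.87070236] [ 0.14376211 -0.00224526 -0.98960973]
```

View pics/s0.png

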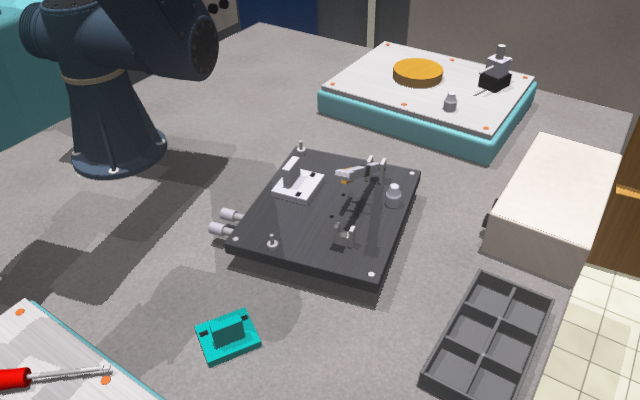

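View pics/t0.png

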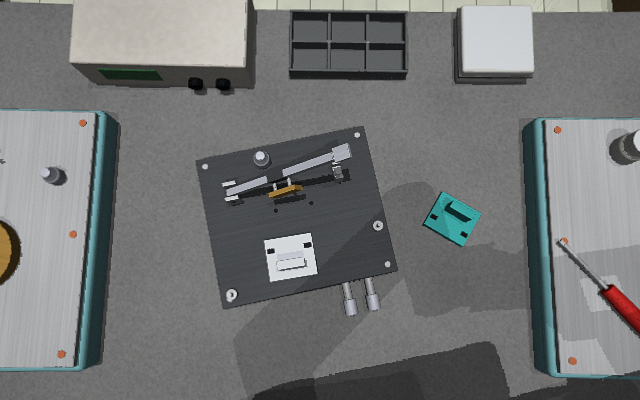

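The top picture shows the stage with corners near (196,160), (363,126), (397,271) and (223,308). The hinge is near (232,190) and the raised bar's tab near (341,151). There are two bracket shapes: the aluminium one on the stage at (291,258), and a turquoise one on the table at (452,218). The aluminium one is meant, because of its colour and because it lies on the stage. The thumbscrews are at (231,295) and (378,225), and the lens is at (261,158).

```bash
python3 - <<'E'
from h import *
im=cv2.imread('pics/t0.png')
c=cv2.resize(im[120:315,190:405],None,fx=3,fy=3,interpolation=cv2.INTER_CUBIC)
cv2.imwrite('pics/t0c.png',c)
ci=camera_info('top')
w=onz(ci,[[196,160],[363,126],[397,271],[223,308]],.06);print(w.round(4))
g=cv2.cvtColor(im,cv2.COLOR_BGR2GRAY)
m=((g>150)*255).astype('uint8'); k=np.zeros_like(m);k[225:290,255:330]=255
m&=k
cs=cv2.findContours(m,0,2)[0];cn=max(cs,key=cv2.contourArea)
r=cv2.minAreaRect(cn);b=cv2.boxPoints(r);print(r,b.tolist());wb=onz(ci,b,.074);print(wb.round(4),wb.mean(0))
print(np.linalg.norm(wb-np.roll(wb,-1,0),axis=1))
# stage corners by contour of dark
hsv=cv2.cvtColor(im,cv2.COLOR_BGR2HSV);print(g[280:283,250],g[330,250],g[130,300])
E
```

```text
[[ 0.6307  0.2149  0.06  ]
 [ 0.6966 -0.0743  0.06  ]
 [ 0.4452 -0.1316  0.06  ]
 [ 0.3804  0.1574  0.06  ]]
((290.1216125488281, 256.729736328125), (41.59294128417969, 47.67570114135742), 80.53767395019531) [[263.1891784667969, 240.1351318359375], [310.2162170410156, 232.29730224609375], [317.0540466308594, 273.3243408203125], [270.0270080566406, 281.16217041015625]]
[[0.4926 0.0931 0.074 ]
 [0.5068 0.015  0.074 ]
 [0.4391 0.0026 0.074 ]
 [0.4253 0.0797 0.074 ]] [0.4659566  0.04763127 0.074     ]
[0.07937508 0.06878592 0.07835258 0.06855747]
[72 77 76] 103 118
```

View pics/t0c.png

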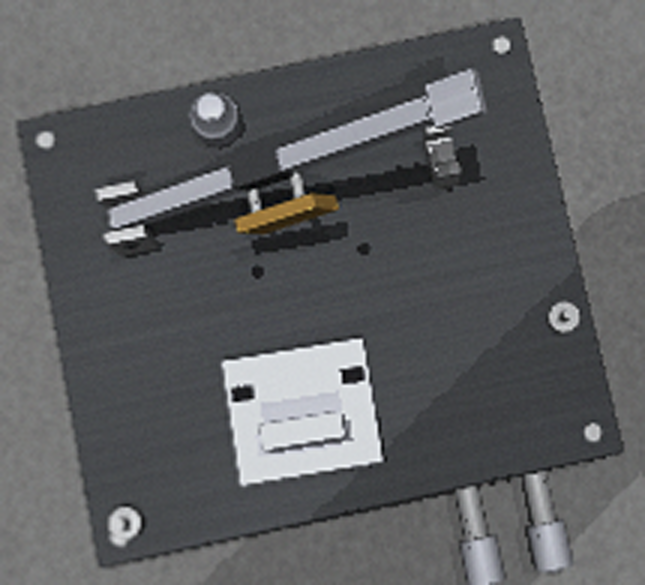

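```bash
cat >> h.py <<'E'
YAW=.2235; O=np.array([.5382,.0416,0]); c_,s_=np.cos(YAW),np.sin(YAW); RS=np.array([[c_,-s_,0],[s_,c_,0],[0,0,1]])
def w2s(X): return (np.array(X)-O)@RS
def s2w(X): return np.array(X)@RS.T+O
E
python3 - <<'E'
from h import *
from scipy.spatial.transform import Rotation as Ro
o=observe();R=Ro.from_quat(o['tool_rot']).as_matrix();print(R.round(3))
print('jaw yaw',np.arctan2(R[1,2],R[0,2]))
def onx(ci,uv,x):
    c,d=ray(ci,uv);c=w2s(c);d=d@RS;return c+d*((x-c[0])/d[:,0])[:,None]
ci=camera_info('top')
# tab top centre & hinge-end: solve theta by matching projected tab top centre
th=np.linspace(.3,1.1,81)
P=np.c_[.055+0*th,.095-.213*np.cos(th)+.008*np.sin(th),.088+.213*np.sin(th)+.008*np.cos(th)]
uv=proj(ci,s2w(P));e=np.linalg.norm(uv-[341.7,152.3],axis=1);i=e.argmin();print('top',th[i],e[i],P[i],s2w(P[i]))
print(onx(ci,[[341.7,152.3]],.055))
ci=camera_info('scene');uv=proj(ci,s2w(P));print(uv[::10].round(0), proj(ci,s2w([[-.13,-.15,.06],[.13,-.15,.06],[.055,.095,.104]])))
x=w2s([[.46596,.04763,.074]]);print(x)
for t in(0,.1,.2,.3,.4,.5,.6,.7,.8,.9,1): print(t,s2w([.055,.095-.213*np.cos(t)+.008*np.sin(t),.088+.213*np.sin(t)+.008*np.cos(t)]).round(3))
im=cv2.imread('pics/s0.png');cv2.imwrite('pics/s0c.png',cv2.resize(im[140:310,205:430],None,fx=3.4,fy=3.4,interpolation=cv2.INTER_CUBIC))
E
```

```text
[[-0.001  0.896  0.445]
 [ 0.002  0.445 -0.896]
 [-1.     0.    -0.002]]
jaw yaw -1.1099904696980867
top 0.52 0.43667280108989404 [ 0.055      -0.08587044  0.20077802] [ 0.61086468 -0.02994423  0.20077802]
[[ 0.055      -0.08564979  0.20338788]]
[[339. 204.]
 [341. 190.]
 [343. 176.]
 [346. 161.]
 [349. 146.]
 [352. 132.]
 [356. 118.]
 [360. 105.]
 [364.  93.]] [[221.98308678 242.89438849]
 [376.82439767 284.08709827]
 [375.52261624 159.80464993]]
[[-0.06910671  0.02189158  0.074     ]]
0 [ 0.618 -0.061  0.096]
0.1 [ 0.618 -0.059  0.117]
0.2 [ 0.617 -0.056  0.138]
0.3 [ 0.615 -0.05   0.159]
0.4 [ 0.614 -0.042  0.178]
0.5 [ 0.611 -0.032  0.197]
0.6 [ 0.609 -0.021  0.215]
0.7 [ 0.606 -0.007  0.231]
0.8 [0.602 0.007 0.246]
0.9 [0.599 0.023 0.26 ]
1 [0.595 0.041 0.272]
```

View pics/s0c.png

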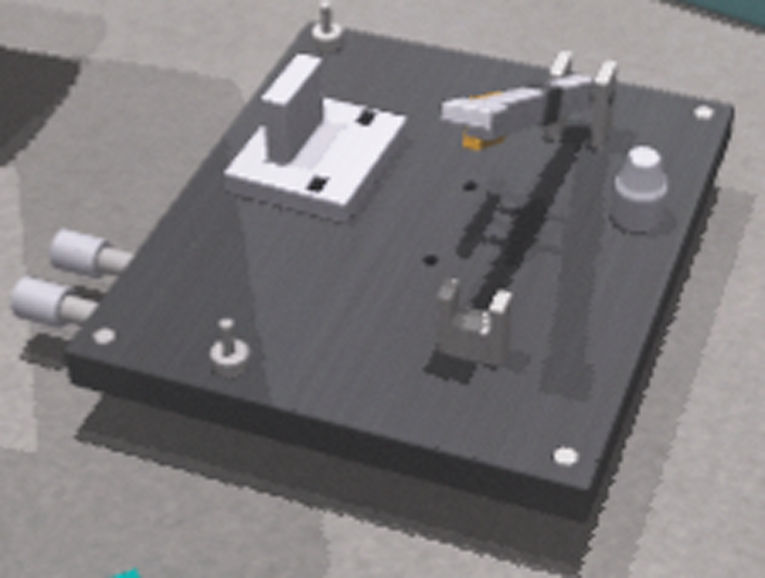

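The tab's top is at about world (0.61, -0.03, 0.20), which puts the bar at about 0.53 rad. The scene picture gives (343,171) for it, and both views agree. I'll go above it with the fingers shut.

>>> carry_out(
  rows=[0,0,0.04,0,0.335,0.52,0.05,1.33,0.335,0.52,0.05,1.33,0.335,0.52,0.05,1.33,0.335,0.52,0.05,1.33,0.335,0.52,0.05,1.33,0.335,0.52,0.05,1.33,0.335,0.52,0.05,1.33,0.335,0.52,0.05,1.33,0.335,0.52,0.05,1.33,0.335,0.52,0.05,1.33,0.335,0.52,0.05,1.33],
  hand=0,
)

```text
time: 1.3
tcp_pos: [0.5761, -0.0949, 0.2702]
tool_rot: [-0.078, 0.704, 0.078, 0.702]
force: [0.8, -0.9, 0.1]
width: 0.0024
```

>>> carry_out(
  rows=[0.036,0.06,0,0,0.036,0.06,0,0,0.036,0.06,-0.05,0,0.036,0.06,-0.05,0,0.036,0.06,-0.05,0],
)

```text
time: 1.8
tcp_pos: [0.6109, -0.0347, 0.2192]
tool_rot: [-0.077, 0.705, 0.078, 0.7]
force: [-0.0, 0.4, 0.2]
width: 0.0004
```

>>> carry_out(
  rows=[0,0,-0.011,0,0,0,-0.022,0,0.002,-0.004,-0.031,0,0.003,-0.007,-0.041,0,0.004,-0.011,-0.05,0,0.004,-0.015,-0.06,0,0.005,-0.018,-0.07,0,0.006,-0.021,-0.081,0,0.007,-0.023,-0.092,0,0.007,-0.024,-0.102,0,0.007,-0.025,-0.11,0,0.007,-0.026,-0.117,0],
)

```text
time: 3.0
tcp_pos: [0.6178, -0.0606, 0.1014]
tool_rot: [-0.077, 0.705, 0.078, 0.7]
force: [-0.1, -0.2, 0.6]
width: 0.0007
```

>>> carry_out(
  rows=[0,0,-0.003,0,0,0,-0.006,0,0,0,-0.008,0,0,0,-0.008,0,0,0,-0.008,0],
)

```text
time: 3.5
tcp_pos: [0.6177, -0.0606, 0.0962]
tool_rot: [-0.077, 0.705, 0.078, 0.7]
force: [-4.2, 0.6, 13.2]
width: 0.0003
```

```bash
python3 - <<'E'
from h import *
o=observe();print(o['tcp_pos'],o['force'])
a=shot('scene','s1.png')
cv2.imwrite('pics/s1c.png',cv2.resize(cv2.imread('pics/s1.png')[120:310,200:440],None,fx=3,fy=3,interpolation=cv2.INTER_CUBIC))
E
```

```text
[ 0.61768393 -0.06055393  0.09621738] [-4.19544309  0.58688481 13.22671714]
```

View pics/s1c.png

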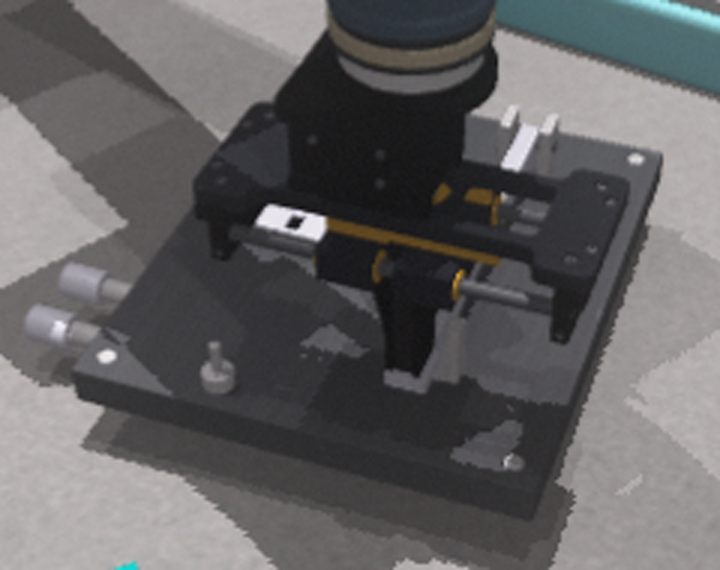

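The crop shows the bar level in its catch, with the fingers on the tab near (405,375). The tip is at z = 0.096, where the tab's top should be when the bar is down, and it feels 13 N. I'll lift off, go over the bracket and open the fingers.

>>> carry_out(
  rows=[0,0,0.04,0,0,0,0.09,0,-0.16,0.106,0.12,0,-0.16,0.106,0.12,0,-0.16,0.106,0.12,0,-0.16,0.106,0.12,0,-0.16,0.106,0.12,0,-0.16,0.106,0.12,0,-0.16,0.106,0.12,0],
  hand=0.06,
)

```text
time: 4.45
tcp_pos: [0.4593, 0.045, 0.2167]
tool_rot: [-0.078, 0.704, 0.078, 0.701]
force: [1.2, 0.8, -0.2]
width: 0.0579
```

```bash
python3 - <<'E'
from h import *
from scipy.spatial.transform import Rotation as Ro
o=observe();R=Ro.from_quat(o['tool_rot']).as_matrix();print(o['tcp_pos'],o['force'],np.arctan2(R[1,2],R[0,2]))
ci=camera_info('wrist');a=shot('wrist','w1.png');np.save('w1.npy',[ci],allow_pickle=True)
Rm=np.array(ci['R']);print(-Rm.T@np.array(ci['t']),Rm[2])
E
```

```text
[0.45927908 0.04499595 0.21669349] [ 1.18158705  0.78834026 -0.23124722] 0.22059475772767664
[0.44449825 0.11912755 0.37828626] [ 0.05643497 -0.26784896 -0.96180665]
```

View pics/w1.png

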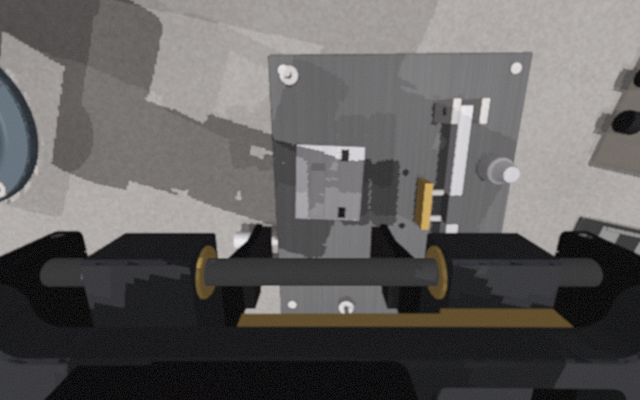

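The wrist view shows the foot with corners near (296,145), (365,147), (364,220) and (295,219). The brass pad is at about (424,205), and the bar is down with the bar and pad parallel to the foot's edge.

```bash
python3 - <<'E'
from h import *
ci=np.load('w1.npy',allow_pickle=True)[0]
f=onz(ci,[[296,145],[365,147],[364,220],[295,219]],.074);s=w2s(f);print((s*1e3).round(1),s.mean(0)*1e3,f.mean(0))
print('side yaws', np.arctan2(*(s[1]-s[0])[1::-1]),np.arctan2(*(s[2]-s[3])[1::-1]),np.arctan2((s[2]-s[1])[0],-(s[2]-s[1])[1]),np.arctan2((s[3]-s[0])[0],-(s[3]-s[0])[1]))
g=w2s(onz(ci,[[269,55],[531,53]],.06));print('stage corners +y',g*1e3)
print('pad top',w2s(onz(ci,[[420,180],[416,228],[432,181],[431,228]],.087))*1e3)
im=cv2.imread('pics/w1.png');cv2.imwrite('pics/w1c.png',cv2.resize(im[130:250,270:450],None,fx=4,fy=4,interpolation=cv2.INTER_CUBIC))
E
```

```text
[[-100.7   61.9   74. ]
 [ -30.6   59.8   74. ]
 [ -28.7  -19.3   74. ]
 [-103.8  -18.    74. ]] [-65.96088518  21.1050596   74.        ] [0.46920191 0.0475603  0.074     ]
side yaws -0.03103720743063698 -0.016592149434966664 0.02421419941227172 -0.03915801172917748
stage corners +y [[-126.10376271  147.89914815   60.        ]
 [ 129.05312056  148.42813608   60.        ]]
pad top [[ 23.78885877  28.31637233  87.        ]
 [ 24.15757016 -23.31859712  87.        ]
 [ 35.86812329  27.26458232  87.        ]
 [ 39.83646108 -23.32565033  87.        ]]
```

View pics/w1c.png

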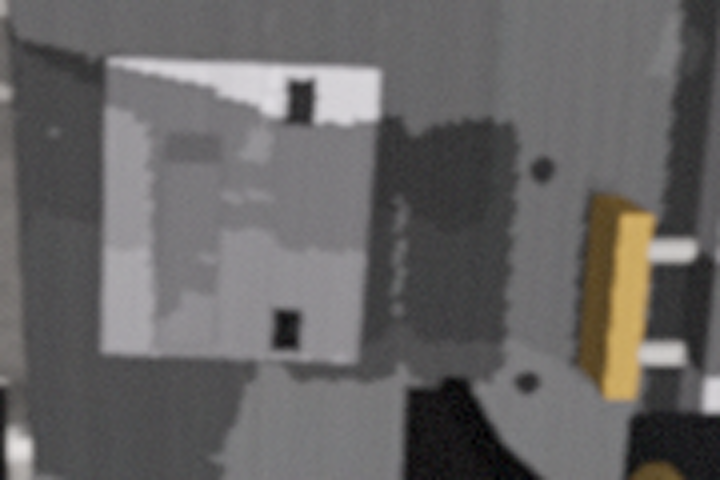

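The two views agree on the bracket: stage x about -67, y about +21.5 mm, yaw about -0.03 rad. The web is therefore at world (0.456, 0.045). I'll descend and grip it.

>>> carry_out(
  rows=[-0.003,0,-0.04,0,-0.003,0,-0.08,0,-0.003,0,-0.11,0,-0.003,0,-0.125,0,-0.003,0,-0.134,0,-0.003,0,-0.136,0,-0.003,0,-0.136,0],
)

```text
time: 5.2
tcp_pos: [0.4571, 0.0445, 0.0804]
tool_rot: [-0.077, 0.704, 0.078, 0.701]
force: [-0.3, 0.3, -0.8]
width: 0.0601
```

>>> carry_out(
  rows=[0,0,0,0,0,0,0,0,0,0,0,0,0,0,0,0,0,0,0,0,0,0,0,0,0,0,0,0,0,0,0,0],
  hand=0,
)

```text
time: 6.0
tcp_pos: [0.4563, 0.0445, 0.0804]
tool_rot: [-0.077, 0.705, 0.078, 0.701]
force: [-2.4, -1.6, 2.6]
width: 0.0135
```

```bash
python3 - <<'E'
from h import *
o=observe();print(o['tcp_pos'],o['force'],o['width'],w2s(o['tcp_pos']))
ci=camera_info('wrist');a=shot('wrist','w2.png');np.save('w2.npy',[ci],allow_pickle=True)
im=cv2.imread('pics/w2.png');cv2.imwrite('pics/w2c.png',cv2.resize(im[50:300,220:540],None,fx=2.4,fy=2.4,interpolation=cv2.INTER_CUBIC))
E
```

```text
[0.45632747 0.04448835 0.08041155] [-2.39694244 -1.64472514  2.62522233] 0.013541052117829485 [-0.07919599  0.02096305  0.08041155]
```

View pics/w2c.png

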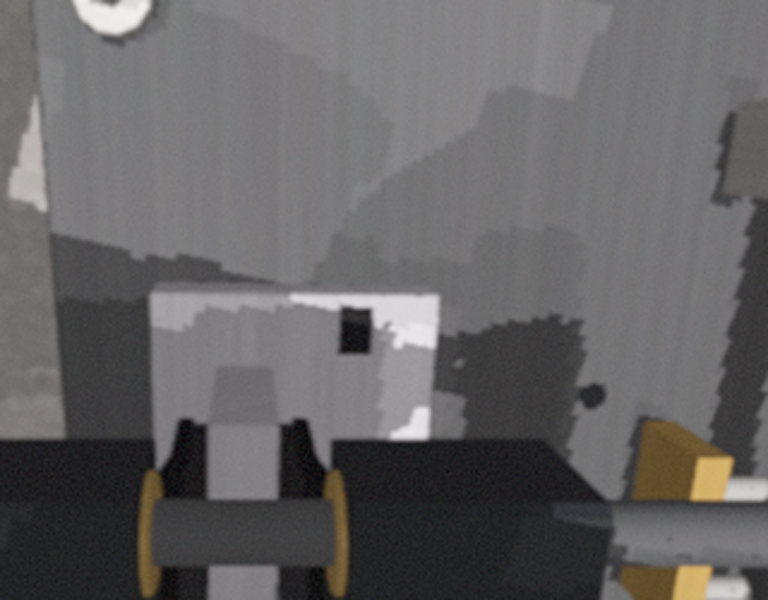

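The fingers hold the web (opening 13.5 mm). The foot's +y edge runs from crop (150,293) to (440,293), level with the tool, and the brass pad is ahead at (690,500).

```bash
python3 - <<'E'
from h import *
ci=np.load('w2.npy',allow_pickle=True)[0]
u=np.array([[150,293],[440,293]])/2.4+[220,50]
s=w2s(onz(ci,u,.074))*1e3;print('edge',s)
c1=np.load('w1.npy',allow_pickle=True)[0]
u=np.array([[617,210],[655,212],[640,398],[605,398]])/4+[270,130]
print('pad',w2s(onz(c1,u,.087))*1e3)
u=np.array([[697,458],[733,458]])/2.4+[220,50];print('pad w2',w2s(onz(ci,u,.087))*1e3)
print('hole w2',w2s(onz(ci,np.array([[593,396]])/2.4+[220,50],.06))*1e3,'holes w1',w2s(onz(c1,np.array([[542,168],[527,382]])/4+[270,130],.06))*1e3)
t=observe()['tcp_pos'];print(s2w([-.0125,0,.08])-t)
E
```

```text
edge [[-99.93688018  62.04890133  74.        ]
 [-30.58631129  61.8962625   74.        ]]
pad [[ 28.26981886  25.73414151  87.        ]
 [ 37.82385665  25.19973579  87.        ]
 [ 38.95562877 -25.01680143  87.        ]
 [ 29.79774017 -25.01326817  87.        ]]
pad w2 [[28.72728324 25.02540518 87.        ]
 [37.07529919 25.0329797  87.        ]]
hole w2 [[16.33708577 30.70979257 60.        ]] holes w1 [[ 16.37006309  30.95501638  60.        ]
 [ 16.76098128 -31.33265624  60.        ]]
[ 0.06964887 -0.00564405 -0.00042475]
```

>>> carry_out(
  rows=[0.005,-0.001,0,0,0.011,-0.002,0,0,0.016,-0.003,0,0,0.022,-0.004,0,0,0.027,-0.005,0,0,0.033,-0.006,0,0,0.038,-0.007,0,0,0.044,-0.008,0,0,0.049,-0.009,0,0,0.054,-0.01,0,0,0.054,-0.01,0,0,0.054,-0.01,0,0],
)

```text
time: 7.25
tcp_pos: [0.5102, 0.0346, 0.0804]
tool_rot: [-0.077, 0.705, 0.078, 0.701]
force: [-2.5, 0.3, 2.6]
width: 0.0136
```

```bash
python3 - <<'E'
from h import *
o=observe();print(o['tcp_pos'],o['force']@RS,o['width'],w2s(o['tcp_pos']))
ci=camera_info('wrist');a=shot('wrist','w3.png');np.save('w3.npy',[ci],allow_pickle=True)
im=cv2.imread('pics/w3.png');cv2.imwrite('pics/w3c.png',cv2.resize(im[50:300,220:540],None,fx=2.4,fy=2.4,interpolation=cv2.INTER_CUBIC))
E
```

```text
[0.51021272 0.03461641 0.08044437] [-2.37770526  0.8601614   2.56287918] 0.01358263882279402 [-0.02883904 -0.00060668  0.08044437]
```

View pics/w3c.png

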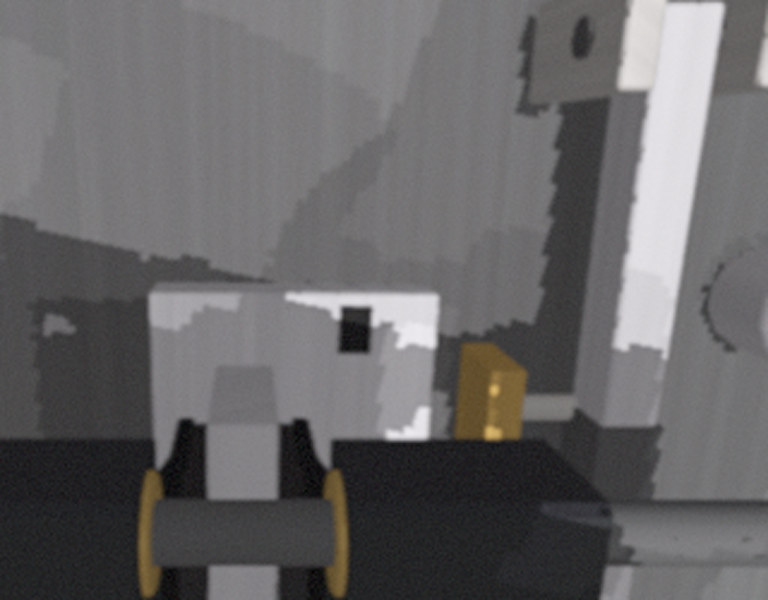

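The bracket is centred, with its edge at crop (150–440,293), and the pad at (470,345) is about 9 mm ahead. Now I'll approach slowly.

>>> carry_out(
  rows=[0.002,0.0004,0,0,0.0039,0.0009,0,0,0.0059,0.0013,0,0,0.0078,0.0018,0,0,0.0098,0.0022,0,0,0.0117,0.0027,0,0,0.0117,0.0027,0,0,0.0117,0.0027,0,0],
)

```text
time: 8.1
tcp_pos: [0.5203, 0.0373, 0.0805]
tool_rot: [-0.077, 0.706, 0.078, 0.7]
force: [-4.1, -0.6, 5.6]
width: 0.0133
```

>>> carry_out(
  rows=[0.0015,0.0003,0,0,0.0029,0.0007,0,0,0.0029,0.0007,0,0,0.0029,0.0007,0,0],
)

```text
time: 8.5
tcp_pos: [0.5206, 0.0375, 0.0806]
tool_rot: [-0.078, 0.708, 0.078, 0.698]
force: [-7.2, -3.5, 7.9]
width: 0.0141
```

>>> carry_out(
  rows=[0.001,0.0002,0,0,0.002,0.0004,0,0,0.002,0.0004,0,0,0.002,0.0004,0,0],
)

```text
time: 8.9
tcp_pos: [0.5207, 0.0375, 0.0808]
tool_rot: [-0.078, 0.709, 0.078, 0.696]
force: [-6.6, -3.3, 7.6]
width: 0.0138
```

```bash
python3 - <<'E'
from h import *
from scipy.spatial.transform import Rotation as Ro
o=observe();R=Ro.from_quat(o['tool_rot']).as_matrix();print(o['tcp_pos'],o['force']@RS,o['ft_torque']@RS,o['width'],w2s(o['tcp_pos']),(RS.T@R).round(4))
ci=camera_info('wrist');a=shot('wrist','w4.png');np.save('w4.npy',[ci],allow_pickle=True)
b=shot('scene','s4.png')
im=cv2.imread('pics/w4.png');A=cv2.resize(im[130:250,270:490],None,fx=3.4,fy=3.4,interpolation=cv2.INTER_CUBIC)[:,:748]
im=cv2.imread('pics/s4.png');B=cv2.resize(im[180:290,215:435],(748,374//2),interpolation=cv2.INTER_CUBIC)
B=cv2.resize(im[195:250,290:510],(748,187),interpolation=cv2.INTER_CUBIC)
cv2.imwrite('pics/w4c.png',np.vstack([A,B]))
E
```

```text
[0.52073624 0.0374869  0.08083252] [-7.16352927 -1.71709632  7.63109943] [-0.20678821  0.76443538 -0.00472577] 0.013845262873490742 [-0.01794104 -0.00014006  0.08083252] [[-0.0184  0.0019  0.9998]
 [ 0.0028  1.     -0.0018]
 [-0.9998  0.0028 -0.0184]]
```

View pics/w4c.png

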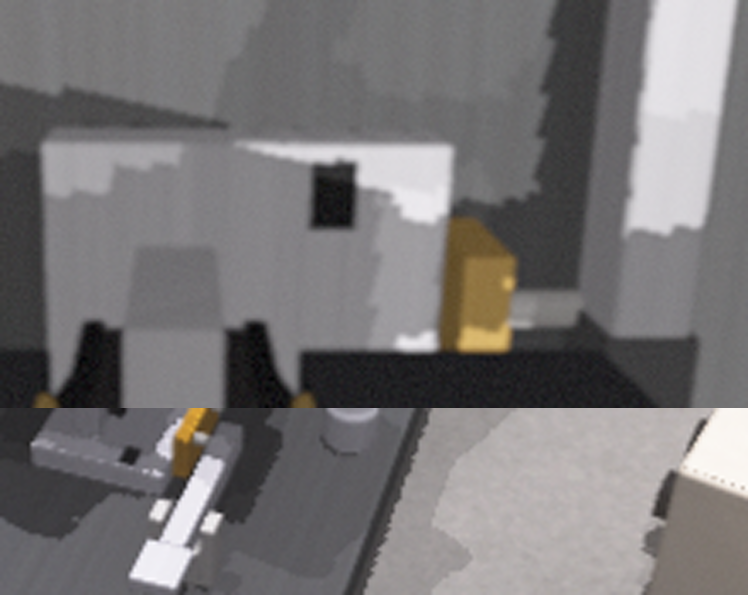

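The bracket has met the pad (contact line near (450,250)) and is only lightly pressed. Every call starts again from the measured pose, so the push relaxes between calls. I'll make one longer push with a slight lift to unload the nose.

>>> carry_out(
  rows=[0.001,0.0002,0.0005,0,0.002,0.0004,0.001,0,0.0029,0.0007,0.001,0,0.0039,0.0009,0.001,0,0.0049,0.0011,0.001,0,0.0058,0.0013,0.001,0,0.0068,0.0016,0.001,0,0.0078,0.0018,0.001,0,0.0078,0.0018,0.001,0,0.0078,0.0018,0.001,0],
)

```text
time: 10.0
tcp_pos: [0.5241, 0.0385, 0.0814]
tool_rot: [-0.079, 0.713, 0.079, 0.692]
force: [-9.3, -6.4, 6.4]
width: 0.0137
```

```bash
cat > st.py <<'E'
from h import *
from scipy.spatial.transform import Rotation as Ro
o=observe();R=RS.T@Ro.from_quat(o['tool_rot']).as_matrix();print(o['time'],'F',(o['force']@RS).round(2),'T',(o['ft_torque']@RS).round(2),'w',o['width'],'S',(w2s(o['tcp_pos'])*1e3).round(2),'pitch',R[0,0].round(4),'roll',R[1,0].round(4),'yaw',R[1,2].round(4))
E
python3 st.py
```

```text
10.0 F [-10.47  -4.14   6.43] T [-0.64  1.66 -0.01] w 0.013659926112827103 S [-14.48   0.12  81.41] pitch -0.0284 roll 0.0038 yaw -0.0003
```

Pad force is now roughly 7 N, but the tool has pitched 0.028 rad and the bracket's rear may be lifted a little. I'll draw back while pressing down lightly, so the drag undoes the pitch, and then push again in one go.

>>> carry_out(
  rows=[-0.001,-0.0002,-0.0005,0,-0.003,-0.0007,-0.001,0,-0.005,-0.0011,-0.0015,0,-0.007,-0.0016,-0.002,0,-0.009,-0.002,-0.0025,0,-0.011,-0.0025,-0.003,0,-0.013,-0.003,-0.003,0,-0.0146,-0.0033,-0.003,0,-0.0146,-0.0033,-0.003,0],
)

```text
time: 10.9
tcp_pos: [0.5167, 0.0352, 0.0804]
tool_rot: [-0.079, 0.707, 0.078, 0.698]
force: [4.7, 1.0, 8.3]
width: 0.0137
```

```bash
python3 st.py
```

```text
10.9 F [ 4.84 -0.03  8.32] T [ 0.21 -1.37 -0.06] w 0.013654031892906832 S [-22.42  -1.5   80.4 ] pitch -0.0129 roll -0.0001 yaw -0.0019
```

>>> carry_out(
  rows=[-0.002,-0.0002,-0.001,0,-0.004,-0.0005,-0.002,0,-0.006,-0.001,-0.003,0,-0.008,-0.0013,-0.003,0,-0.01,-0.0016,-0.003,0,-0.01,-0.0016,-0.003,0],
)

```text
time: 11.5
tcp_pos: [0.5154, 0.0338, 0.0804]
tool_rot: [-0.079, 0.701, 0.076, 0.705]
force: [6.5, 4.1, 12.9]
width: 0.0134
```

```bash
python3 st.py
```

```text
11.5 F [ 7.27  2.54 12.85] T [ 0.63 -1.23 -0.05] w 0.013423087312701466 S [-24.    -2.55  80.41] pitch 0.0058 roll -0.0044 yaw -0.0043
```

>>> carry_out(
  rows=[0.0016,0.001,0,0.002,0.0032,0.0018,0,0.004,0.005,0.0026,0,0.004,0.0068,0.0033,0,0.004,0.0086,0.004,0,0.004,0.0104,0.0045,0,0.004,0.012,0.005,0,0.004,0.0135,0.0054,0,0.004,0.015,0.0057,0,0.004,0.0161,0.006,0,0.004,0.0161,0.006,0,0.004,0.0161,0.006,0,0.004],
)

```text
time: 12.7
tcp_pos: [0.5233, 0.0384, 0.0804]
tool_rot: [-0.081, 0.706, 0.078, 0.699]
force: [-14.2, -10.0, 17.8]
width: 0.0136
```

```bash
python3 st.py; python3 - <<'E'
from h import *
ci=camera_info('wrist');a=shot('wrist','w5.png');np.save('w5.npy',[ci],allow_pickle=True)
im=cv2.imread('pics/w5.png');cv2.imwrite('pics/w5c.png',cv2.resize(im[130:250,270:490],None,fx=3.6,fy=3.6,interpolation=cv2.INTER_CUBIC))
E
python3 st.py
```

```text
12.7 F [-16.01  -6.61  17.81] T [-0.98  2.33 -0.08] w 0.013613111754412913 S [-15.2    0.14  80.37] pitch -0.0113 roll -0.0026 yaw 0.002
12.75 F [-15.73  -7.32  18.47] T [-0.94  2.25 -0.08] w 0.013900599103816833 S [-15.18   0.15  80.39] pitch -0.0113 roll -0.0027 yaw 0.0019
```

View pics/w5c.png

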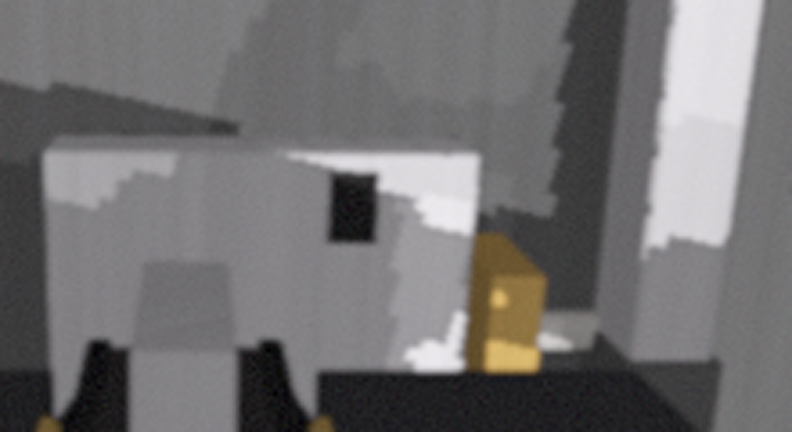

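```bash
python3 - <<'E'
from h import *
def m(n,pts,k,off,z):
    ci=np.load(n,allow_pickle=True)[0]; return (w2s(onz(ci,np.array(pts)/k+off,z))*1e3).round(1).tolist()
print('w3 pad front/rear',m('w3.npy',[[490,372],[526,372]],2.4,[220,50],.087),'bar top edges',m('w3.npy',[[636,165],[700,165]],2.4,[220,50],.096))
print('w4 pad',m('w4.npy',[[466,258],[516,258]],3.4,[270,130],.087),'bar',m('w4.npy',[[637,120],[718,120]],3.4,[270,130],.096),'foot',m('w4.npy',[[42,145],[453,145]],3.4,[270,130],.074))
print('w5 pad',m('w5.npy',[[492,275],[545,275]],3.6,[270,130],.087),'bar',m('w5.npy',[[658,140],[745,140]],3.6,[270,130],.096),'foot',m('w5.npy',[[43,152],[479,152]],3.6,[270,130],.074))
E
```

```text
w3 pad front/rear [[28.8, 24.7, 87.0], [37.0, 24.7, 87.0]] bar top edges [[50.4, 70.5, 96.0], [62.9, 70.4, 96.0]]
w4 pad [[30.5, 24.8, 87.0], [38.4, 24.8, 87.0]] bar [[50.9, 48.8, 96.0], [62.5, 48.8, 96.0]] foot [[-39.1, 40.5, 74.0], [30.4, 40.6, 74.0]]
w5 pad [[32.8, 25.1, 87.0], [40.8, 25.1, 87.0]] bar [[51.3, 47.7, 96.0], [63.1, 47.7, 96.0]] foot [[-36.5, 41.0, 74.0], [32.9, 41.3, 74.0]]
```

The foot and pad are flush, square and centred. The pad has moved about 3.7 mm (5–6 N), so it needs roughly 2.7 mm more.

>>> carry_out(
  rows=[0.002,0.0005,0,0,0.004,0.0009,0.0005,0,0.006,0.0014,0.0005,0,0.008,0.0018,0.0005,0,0.0096,0.0022,0.0005,0,0.0112,0.0025,0.0005,0,0.0112,0.0025,0.0005,0,0.0112,0.0025,0.0005,0],
)

```text
time: 13.55
tcp_pos: [0.5245, 0.0391, 0.0809]
tool_rot: [-0.082, 0.714, 0.079, 0.691]
force: [-17.8, -10.9, 20.3]
width: 0.0141
```

```bash
python3 st.py; python3 - <<'E'
from h import *
ci=camera_info('wrist');a=shot('wrist','w6.png');np.save('w6.npy',[ci],allow_pickle=True)
im=cv2.imread('pics/w6.png');cv2.imwrite('pics/w6c.png',cv2.resize(im[130:250,270:490],None,fx=3.6,fy=3.6,interpolation=cv2.INTER_CUBIC))
E
python3 st.py
```

```text
13.55 F [-19.79  -6.63  20.3 ] T [-1.12  2.82 -0.12] w 0.014077616708753415 S [-13.88   0.63  80.85] pitch -0.0327 roll -0.0006 yaw 0.0045
13.6 F [-20.48  -6.89  20.27] T [-1.14  2.79 -0.06] w 0.013813965271975889 S [-13.86   0.6   80.87] pitch -0.0326 roll -0.0006 yaw 0.0045
```

View pics/w6c.png

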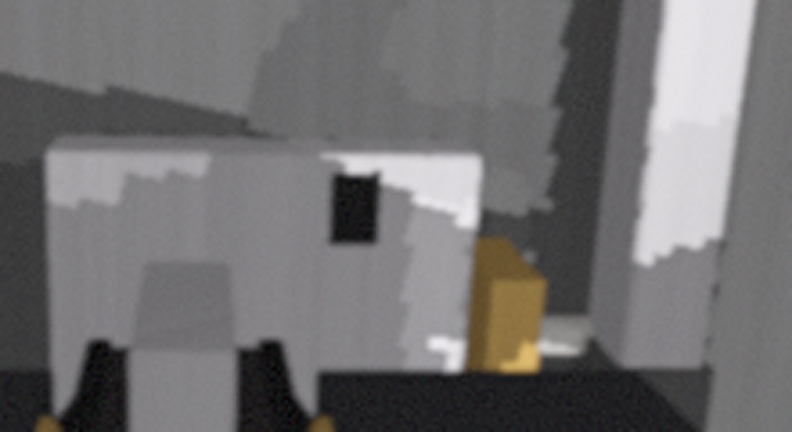

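The bracket is flush with the pad and the pad is pushed further back, with its rear corner near (545,278). I'll hold the target still by taking camera frames, and check drift.

```bash
python3 - <<'E'
from h import *
def m(n,pts,k,off,z):
    ci=np.load(n,allow_pickle=True)[0]; return (w2s(onz(ci,np.array(pts)/k+off,z))*1e3).round(1).tolist()
print('w6 pad',m('w6.npy',[[493,278],[545,278]],3.6,[270,130],.087),'bar',m('w6.npy',[[652,140],[742,140]],3.6,[270,130],.096),'foot',m('w6.npy',[[45,153],[481,153]],3.6,[270,130],.074))
for k in range(64):
    read_camera('top')
    if k%13==0:
        o=observe();print(round(o['time'],2),(o['force']@RS).round(1),(w2s(o['tcp_pos'])*1e3).round(2))
E
```

```text
w6 pad [[34.3, 25.4, 87.0], [42.0, 25.5, 87.0]] bar [[51.6, 48.5, 96.0], [63.7, 48.6, 96.0]] foot [[-35.3, 41.1, 74.0], [34.2, 41.9, 74.0]]
13.65 [-19.   -7.4  21. ] [-13.88   0.63  80.85]
14.3 [-19.1  -6.7  20.4] [-13.9    0.64  80.87]
14.95 [-19.2  -6.5  19.8] [-13.91   0.63  80.86]
15.6 [-19.7  -6.9  20.2] [-13.88   0.63  80.84]
16.25 [-19.3  -6.6  20.3] [-13.89   0.61  80.83]
```

The hold has been steady for over 3 s. The tool moved less than 0.1 mm and its pitch is 0.033 rad, below the 0.06 limit. The pad is compressed about 4.4–5.7 mm by camera and arm position, which is roughly 7–9 N. The wrist force less friction gives about 9–11 N. All of these lie within 6–14 N, so I'm handing it in.

```bash
python3 st.py; python3 -c "
from rig import job_done
print(job_done())"
```

```text
16.8 F [-19.18  -6.78  19.73] T [-1.12  2.77 -0.07] w 0.01400686691463291 S [-13.89   0.61  80.86] pitch -0.0326 roll -0.0006 yaw 0.0044
the job is handed in; nothing more can be done
None
```

I pressed the stop bar down into its catch, then gripped the aluminium bracket by its web and slid it square and centred against the brass pad. I held the push steady for over 3 s and handed the job in at 16.8 s, still gripping and pushing.

**Bar:** it took 13 N at the tab's expected lowered height, and the pictures afterwards showed it level in the catch.

**Bracket at hand-in:** it was about 1 mm off centre and within about 0.01 rad of square. The tool moved less than 0.1 mm during the hold.

**Push force:** I could only estimate this, and the checks disagreed somewhat.
- **Pad travel:** the camera and arm position gave 4.4–5.7 mm, or roughly 6.6–8.5 N. The gap from pad to bar, taken without correction, gave only 3.8 mm, or 5.7 N, just under the 6 N limit.
- **Wrist force:** the 19 N reading less estimated friction gave about 9–11 N.

I took the push as about 8–9 N.

**Tilt:** the first push pitched the tool forward, so I drew back and repeated it. At the end the tool was pitched 0.033 rad and the bracket's rear had lifted about 0.5 mm. Both are inside the limits, but it is not perfectly flat.

I saw no sign that the thumbscrews or the lens were touched, but I did not measure them again at the end.

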